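# Snap the wagon case shut and hang it on its hooks

## Robot

A 6-joint arm with a two-finger parallel gripper is mounted at the origin on a cart in front of the work surface, level with it; the furniture and walls round the work are solid. World frame = base frame: x ahead of the robot, y to its left, z up, the work surface at z = 0. Lengths are in m, angles in degrees, forces in N, time in s.
With the tool pointing down it reaches from about 0.35 to 0.85 m from the base axis. Payload 8.1 kg.
Tool frame: the origin (TCP) lies between the finger pads; the fingertips stand 19 mm ahead of it and the grasp point (between the pads) is the TCP; z points along the fingers, y is the line along which they close (so a half turn about z gives the same grasp; the last joint's range is limited). The gripper opens to 85 mm and grips with 20 to 120 N. Pads are 22 mm wide; open, the fingers measure 114 mm over their backs; the gripper's body (76 mm by 85 mm) begins 54 mm behind the grasp point. The pads swing forward as they close: fully open they stand 13 mm farther back than shut.
Start: joints at [70.68, 7.471, 85.268, -0, 87.261, -4.893], TCP at [0.149, 0.581, 0.25] pointing down, gripper open.
Joint ranges: [-169.43, 169.43], [-51.17, 129.36], [1.28, 143.12], [-76.62, 256.62], [0, 156.53], [-152.29, 152.29]. Speed limits (degrees/s): [136.94, 136.94, 159.86, 180, 180, 180].

## Interface

Orientations are given as [roll, pitch, yaw] about the fixed x, y, z axes, in that order (R = Rz(yaw) Ry(pitch) Rx(roll)).
In Python, from bench import manip gives the robot as it stands. The module is installed in compiled form; this text tells all that it offers.
- The arm moves only by the tool carry_out, never from a script. Its argument "targets" is a list that holds one entry, the list of rows, each a list of 5 numbers: the finger opening in m, from 0 to 0.0854, then the shift along the tool's x, y, z in m, then the turn about the tool's z in degrees. A call has 1 to 10 rows; each row shifts and turns the commanded pose from where the row before left it, along the tool's axes as they then stand; what a row does not reach is not made up. A row lasts 1/8 s, in which the tool goes at most 62.5 mm and 10.7 degrees, less where a joint would pass 70% of its speed; a pose out of reach is approached as far as the arm can. A call is refused whole if a number of a shift passes 0.0625 or a number of a turn 10.7, either way. A call with a gripper value outside its range is refused whole. The fingers move at their own pace and stop on an object; "squeeze" is the grip in N (left out, the last holds). Time passes only in rows, so rows that do not move let the fingers close. It gives the time, the measured TCP pose, the force, the opening and the grip force at its end, in the units of the state.
- manip.get_obs(): the state, without advancing time (a new reading comes with each control period).
- manip.camera(name): name is "scene" or "top" or "wrist"; returns a dict with "image" (480x640x3 uint8, blue, green, red), "depth" (480x640 float32, m along the optical axis (not along the pixel's ray), 0 where there is no reading), "intrinsics" (3x3 intrinsics, pixels), "view" (4x4, takes a point from world to camera coordinates). Camera axes: x right, y down, z forward; pixel columns grow to the right and rows downward; lengths in m; the calibration is good to about 2 mm. The wrist camera is an equidistant fisheye: a pixel r from the principal point sees the ray r / f radians off the axis. A picture is of the moment at which its call begins.
- manip.sign_off(): hands the job in; it is judged then, once.
The state is a dict: "t": time; "joint_positions": joint angles; "joint_vel": joint speeds; "effort": joint torques, N m; "ee_pos": TCP position; "tcp_rot": TCP orientation; "contact_force": force on the tool from outside, world axes, zero at the start; "ft_torque": the same for the moment, N m; "width": finger opening in m; "grasp_force": force on a finger pad.
Only numpy, scipy, OpenCV 4.12 (cv2) and the standard library are available. Lean on these libraries where they do the work, as an engineer would, in place of code of your own. Each camera call takes 0.05 s, during which the arm holds its last target. There are 200 camera calls.

## Task

The blue wagon is packed in its grey case, but the lid is only set on top of the two red latches. With the case standing on the bench, press each end of the lid down until it snaps in under its latch; then take the case by its black handle, hang it gently on both steel hooks of the wooden bracket, with the handle lying in their dips, and let go. Leave the other things on the bench where they are.

Things in the scene. Friction and masses are not known exactly. Their poses are not given: they have to be found in the camera images.
- stock_case: grey tray 72 x 206 x 58 mm (x, y, z) with the wagon loose in it; origin at the centre of its underside, y along its length, z up. A red sprung latch stands on each end (y = +107 and -107 mm, 36 mm wide, top 76 mm up, nose reaching in to y = 99 mm). Only latches that have snapped over the lid hold it; else the handle lifts the lid alone. Tray, lid and wagon weigh about 0.4 kg
- case_handle (a point): centre of the round black handle bar on the separate lid: 13 mm thick, along y, 46 mm of free space between it and the lid; its posts leave y = -50 to +50 mm clear. It is 114 mm above the tray's underside when the lid is snapped home (about 13 mm more before), over the case's centre. Axes as the tray's
- lid_left_end (a point): middle of the flat black press pad (44 x 26 mm) on top of the lid at its +y end, 80 mm from the lid's centre along y, 22 mm clear of the handle post. It is 62 mm above the tray's underside when that end is snapped home, about 75 mm before. Pressing the end home takes about 6 to 9 N; then it sits firm on the rim
- lid_right_end (a point): the same point on the press pad at the lid's -y end
- hook_bracket: wooden bracket fixed to the bench: panel 150 mm wide, 185 mm high, foot 12 mm thick; origin on the bench under the panel's front face, y along the panel, z up. Two 7 mm steel hooks at y = +31 and -31 mm point along -x; each has a V-shaped dip (x = -63 to -97 mm, lowest at -80 mm, underside 153 mm above the bench) and an upturned tip ending at x = -102 mm, 178 mm above the bench
- hook_seat (a point): midway between the two hooks: where the centre of the handle bar comes to rest in the dips, 170 mm above the bench and 80 mm before the panel, the bar lying along y. To enter level between bar and lid, the hooks want the bar's centre about 25 mm above this point (15 to 35 mm). Axes as the bracket's
- loco: red and black model diesel locomotive, 37 x 179 x 45 mm; a bystander, origin under its middle
- tape: yellow tape measure, 36 x 72 x 58 mm; a bystander, origin under its middle
- red_screwdriver: screwdriver with red handle, 197 mm long; a bystander, origin under its middle
- flat_pliers: pliers with red handles, 147 mm long; a bystander, origin under its middle
- sander: sanding block, 46 x 75 x 24 mm; a bystander, origin under its middle

How it is judged (in metres and radians):
On the way, in this order (a step that is already met when the one before it is completed fails the run):
1. both ends of the lid snapped under the latches while the case stands on the bench (z of each of lid_left_end, lid_right_end in the frame of stock_case below 0.065 m and height (world z) of stock_case below 0.006 m), for 0.2 s.
2. the closed case lifted off the bench (z of each of lid_left_end, lid_right_end in the frame of stock_case below 0.065 m and height (world z) of stock_case above 0.03 m), for 0.2 s.
At the end, for the whole second after the job is handed in: Lid home under both latches (pads under 65 mm above the tray's underside); case still, level within 0.2 rad, its handle bar lying in the dips of both hooks: bar centre within 12 mm in x, 20 mm in y and 7 mm in height of the seat point, along the panel within 0.2 rad (z of each of lid_left_end, lid_right_end in the frame of stock_case below 0.065 m and x of case_handle in the frame of hook_seat between -0.012 and 0.012 m and y of case_handle in the frame of hook_seat between -0.02 and 0.02 m and z of case_handle in the frame of hook_seat between -0.007 and 0.007 m and angle between the y axis of case_lid and the y axis of hook_bracket, either way round below 0.2 rad and angle between stock_case's own z axis and vertical below 0.2 rad and linear speed of stock_case below 0.03 m/s and angular speed of stock_case below 0.3 rad/s); the robot touches nothing.
It fails at once if another loose thing on the bench moved more than 25 mm (distance of any of loco, tape, red_screwdriver, flat_pliers, sander from where it was at the start of the episode above 0.025 m).
It fails at once if the case dropped or jammed onto the bracket (over 110 N) (contact force between any of case_lid, stock_case and hook_bracket above 110 N).
It also fails if it takes over 50 s, if anything falls off the work surface, if the arm or the gripper's body presses on something with over 40 N, if the wrist force passes 120 N, or if a joint passes its speed limit or range.

## Working session

There is one attempt and no reset: what is moved stays moved. The work goes in short steps, Python scripts to look and compute and a tool call to move; the robot and the scene stay as the last step left them, time stands still between calls to the robot, and variables do not carry over. Pictures are saved under pics/ and viewed, at most 10 in all, crops included, and the job is handed in when it is done.

Besides the shell and the picture viewer there is one more tool, called after "Request:" by a JSON object that holds its "method" and its "body". carry_out: Moves the arm, as the interface text tells. Its arguments: {"type":"object","properties":{"targets":{"type":"array"},"squeeze":{"type":"number"}},"required":["targets"]}

```bash
mkdir -p pics
cat > h.py <<'E'
import numpy as np, cv2
from bench import manip
def cloud(c):
    d=c['depth'];K=c['intrinsics'];V=np.array(c['view'])
    v,u=np.mgrid[:480,:640]
    P=np.stack([(u-K[0][2])/K[0][0]*d,(v-K[1][2])/K[1][1]*d,d],-1)
    W=(P-V[:3,3])@V[:3,:3]
    W[d<=0]=np.nan
    return W
E
python3 - <<'E'
from h import *
o=manip.get_obs();print({k:np.round(v,3) for k,v in o.items()})
for n in ('scene','top'):
    c=manip.camera(n);cv2.imwrite(f'pics/{n}1.png',c['image']);np.save(n+'1.npy',cloud(c))
E
```

```text
{'t': np.float64(0.0), 'joint_positions': array([70.678,  7.515, 85.33 , -0.   , 87.262, -4.895]), 'joint_vel': array([ 0.045,  0.018,  0.061,  0.007, -0.173,  0.048]), 'effort': array([-0.0000e+00, -5.6940e+01, -5.0054e+01, -0.0000e+00,  1.5000e-02,
        0.0000e+00]), 'ee_pos': array([0.149, 0.581, 0.249]), 'tcp_rot': array([-1.79893e+02, -9.00000e-03,  1.65573e+02]), 'contact_force': array([ 0.622, -0.532,  0.628]), 'ft_torque': array([-0.012,  0.046,  0.006]), 'grasp_force': np.float64(0.0), 'width': np.float64(0.085)}
```

View pics/scene1.png

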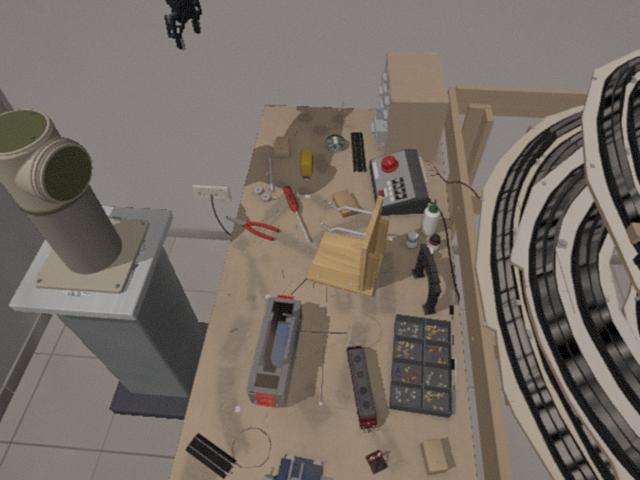

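View pics/top1.png

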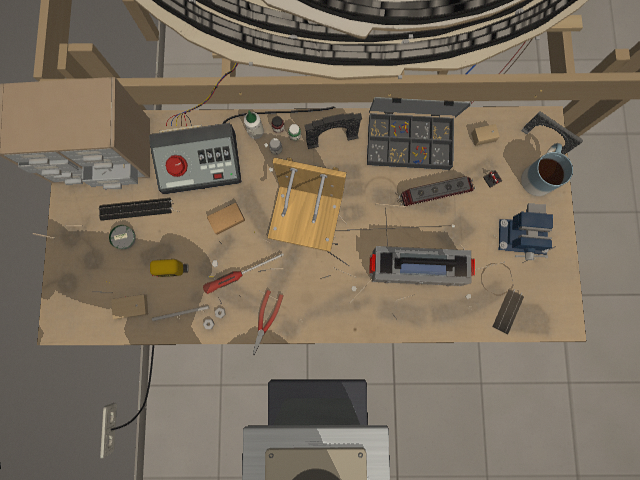

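The scene shows the case at scene (276,350) and top (423,265), with its red latches at top (374,261) and (473,266). The bracket is at top (308,205), with hooks at about (289,190) and (319,198) pointing toward the robot. Next I'll measure from the point clouds.

Run:
```python
from h import *
W=np.load('top1.npy');S=np.load('scene1.npy')
im=cv2.imread('pics/top1.png').astype(int);ims=cv2.imread('pics/scene1.png').astype(int)
print('bench',np.round(W[330,450],3))
def red(im):return (im[...,2]>140)&(im[...,1]<80)&(im[...,0]<80)
for n,sl in (('L',np.s_[240:290,364:382]),('R',np.s_[240:290,464:482])):
    m=red(im[sl]);p=W[sl][m];print(n,len(p),np.round(np.nanmedian(p,0),3),np.round(np.nanmin(p,0),3),np.round(np.nanmax(p,0),3))
A=np.concatenate([W.reshape(-1,3),S.reshape(-1,3)]);A=A[np.isfinite(A).all(1)]
for nm,src in(('top',W),('scene',S)):
    P=src.reshape(-1,3);P=P[np.isfinite(P).all(1)]
    # handle bar / case region
    m=(P[:,2]>.115)&(P[:,2]<.15)&(P[:,1]<-.05)&(P[:,1]>-.35)&(P[:,0]<.55)&(P[:,0]>.3)
    q=P[m];print(nm,'bar',len(q))
    if len(q)>5:
        r=cv2.minAreaRect(q[:,:2].astype(np.float32));print(r,np.round(np.percentile(q[:,2],[5,50,95]),3))
    m=(P[:,2]>.065)&(P[:,2]<.09)&(P[:,1]<-.05)&(P[:,1]>-.35)&(P[:,0]<.55)&(P[:,0]>.3)
    q=P[m];print('lid',len(q),cv2.minAreaRect(q[:,:2].astype(np.float32)) if len(q)>5 else '')
    # bracket
    for lo,hi in((.145,.18),(.18,.2),(.006,.02)):
        m=(P[:,2]>lo)&(P[:,2]<hi)&(P[:,1]<.2)&(P[:,1]>-.06)&(P[:,0]<.75)&(P[:,0]>.4)
        q=P[m];print('br',lo,len(q),cv2.minAreaRect(q[:,:2].astype(np.float32)) if len(q)>5 else '')
a=cv2.resize(cv2.imread('pics/top1.png')[140:300,240:490],None,fx=3,fy=3,interpolation=cv2.INTER_CUBIC);cv2.imwrite('pics/crop.png',a)
```

```text
bench [ 0.358 -0.305  0.   ]
L 48 [ 0.503 -0.128  0.074] [ 0.488 -0.131  0.057] [ 0.523 -0.125  0.081]
R 30 [ 0.495 -0.343  0.074] [ 0.477 -0.346  0.068] [ 0.51  -0.338  0.078]
top bar 372
((0.49957266449928284, -0.23506522178649902), (0.12013130635023117, 0.013142156414687634), 86.95941162109375) [0.128 0.132 0.135]
lid 2897 ((0.499909371137619, -0.2352566421031952), (0.22084179520606995, 0.07265297323465347), 86.95681762695312)
br 0.145 675 ((0.631338357925415, 0.020579524338245392), (0.14466054737567902, 0.10553822666406631), 78.17391967773438)
br 0.18 437 ((0.6840353608131409, 0.010208934545516968), (0.14297881722450256, 0.0134585564956069), 76.90190887451172)
br 0.006 3704 ((0.5734478831291199, 0.07130983471870422), (0.2589595913887024, 0.34555453062057495), 89.13385772705078)
scene bar 399
((0.4982534646987915, -0.23966404795646667), (0.11845531314611435, 0.012983978725969791), 87.01766204833984) [0.125 0.131 0.134]
lid 3099 ((0.4979674816131592, -0.23872803151607513), (0.22176800668239594, 0.07252030819654465), 86.95713806152344)
br 0.145 405 ((0.6338772773742676, 0.01950385421514511), (0.13718076050281525, 0.11322588473558426), 77.22081756591797)
br 0.18 289 ((0.6818233728408813, 0.00842496007680893), (0.13866311311721802, 0.01443649735301733), 77.27458953857422)
br 0.006 2835 ((0.5610051155090332, 0.07966136932373047), (0.25764429569244385, 0.34158456325531006), 81.237060546875)
```

View pics/crop.png

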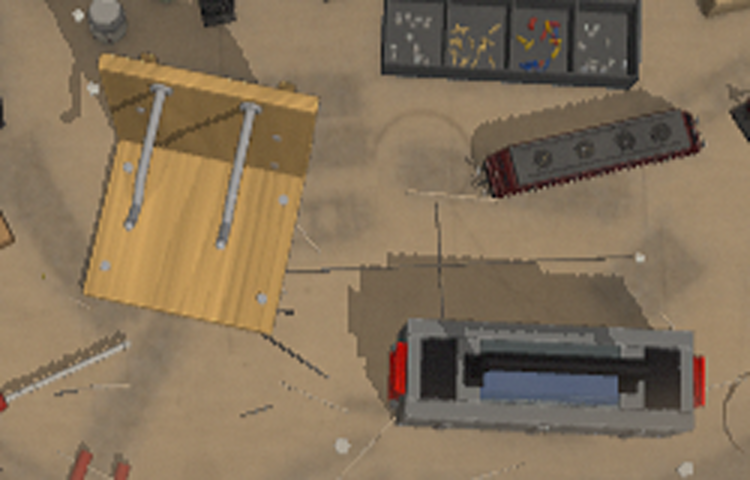

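Run:
```python
from h import *
for n in('top','scene'):
    P=np.load(n+'1.npy').reshape(-1,3);P=P[np.isfinite(P).all(1)]
    a=np.radians(-13);O=np.array([.683,.009]);R=np.array([[np.cos(a),-np.sin(a)],[np.sin(a),np.cos(a)]])
    q=np.c_[(P[:,:2]-O)@R,P[:,2]]
    b=q[(abs(q[:,1])<.1)&(abs(q[:,0])<.2)]
    f=b[(b[:,2]>.04)&(b[:,2]<.14)&(b[:,0]>-.03)&(b[:,0]<.0)&(abs(b[:,1])<.07)];
    if len(f): print(n,'face',len(f),np.round(np.percentile(f[:,0],[10,50,90]),4),np.polyfit(f[:,1],f[:,0],1))
    t=b[(b[:,2]>.18)];print('top y',np.percentile(t[:,1],[1,99]),'x',np.percentile(t[:,0],[2,98]))
    k=b[(b[:,2]>.14)&(b[:,2]<.185)&(b[:,0]<-.03)]
    for s in(1,-1):
        h=k[k[:,1]*s>0];print('hook',s,len(h),'y',np.median(h[:,1]),'slope',np.polyfit(h[:,0],h[:,1],1)[0],'xmin',np.percentile(h[:,0],[0,3]))
        for x in np.arange(-.13,-.03,.01):
            g=h[(h[:,0]>=x)&(h[:,0]<x+.01)]
            if len(g):print(np.round(x,3),len(g),np.round(np.percentile(g[:,2],[50,95]),3),end=';')
        print()
    fo=b[(b[:,2]>.006)&(b[:,2]<.016)&(b[:,0]<-.03)&(abs(b[:,1])<.085)];print('foot y',np.percentile(fo[:,1],[2,98]),'xmin',np.percentile(fo[:,0],1))
```

```text
top face 714 [-0.0054 -0.0047 -0.0039] [-0.00567217 -0.00466958]
top y [-0.0744516   0.07119604] x [-0.00520113  0.00674598]
hook 1 131 y 0.028736832188150607 slope 0.010477959111287748 xmin [-0.10632785 -0.10451448]
-0.11 11 [0.176 0.18 ];-0.1 13 [0.168 0.173];-0.09 19 [0.163 0.167];-0.08 19 [0.169 0.174];-0.07 19 [0.174 0.176];-0.06 17 [0.173 0.176];-0.05 16 [0.173 0.177];-0.04 17 [0.173 0.177];
hook -1 129 y -0.032961810058895376 slope 0.006932343765744154 xmin [-0.10508266 -0.10352201]
-0.11 9 [0.176 0.177];-0.1 14 [0.169 0.172];-0.09 17 [0.162 0.166];-0.08 19 [0.167 0.172];-0.07 19 [0.173 0.175];-0.06 17 [0.173 0.176];-0.05 16 [0.173 0.176];-0.04 18 [0.173 0.175];
foot y [-0.07429121  0.07063554] xmin -0.1860836101920204
top y [-0.07993879  0.06624686] x [-0.00569392  0.00613748]
hook 1 116 y 0.02393211237372328 slope 0.01095879607269776 xmin [-0.10563829 -0.10419355]
-0.11 13 [0.174 0.176];-0.1 16 [0.165 0.17 ];-0.09 15 [0.161 0.163];-0.08 15 [0.166 0.172];-0.07 13 [0.173 0.174];-0.06 15 [0.172 0.175];-0.05 14 [0.172 0.174];-0.04 15 [0.173 0.175];
hook -1 121 y -0.03781217797882613 slope 0.007790129940464939 xmin [-0.10669944 -0.10372384]
-0.11 12 [0.174 0.177];-0.1 19 [0.167 0.171];-0.09 15 [0.16  0.164];-0.08 16 [0.167 0.172];-0.07 14 [0.172 0.175];-0.06 15 [0.172 0.175];-0.05 15 [0.172 0.174];-0.04 15 [0.172 0.175];
foot y [-0.0793608   0.06638052] xmin -0.17803536936497522
```

Request:
{"method": "carry_out", "body": {"targets": [[[0,0,0,0,9.8],[0,0,0,0,9.8],[0,0,0,0,9.8],[0,0,0,0,9.8],[0,0,0,0,9.8],[0,0,0,0,9.8],[0,0,0,0,9.8],[0,0,0,0,9.9]]]}}

```text
t: 1.1
ee_pos: [0.1494, 0.5808, 0.2496]
tcp_rot: [-180.0, 0.1, 86.7]
contact_force: [-1.1, 0.1, 0.3]
width: 0.0001
grasp_force: 0.0
```

Request:
{"method": "carry_out", "body": {"targets": [[[0,-0.05,0.027,0,0],[0,-0.05,0.027,0,0],[0,-0.05,0.027,0,0],[0,-0.05,0.027,0,0],[0,-0.05,0.027,0,0],[0,-0.05,0.027,0,0],[0,-0.05,0.027,0,0],[0,-0.05,0.027,0,0],[0,-0.05,0.027,0,0],[0,-0.05,0.027,0,0]]]}}

```text
t: 2.35
ee_pos: [0.3939, 0.0661, 0.2502]
tcp_rot: [180.0, -0.0, 87.1]
contact_force: [1.0, 1.0, 0.1]
width: 0.0001
grasp_force: 0.0
```

Request:
{"method": "carry_out", "body": {"targets": [[[0,-0.0434,0.024,0,0],[0,-0.0434,0.024,0,0],[0,-0.0434,0.024,0,0],[0,-0.0434,0.024,0,0],[0,-0.0434,0.024,0,0],[0,0,0,0.05,0],[0,0,0,0.04,0],[0,0,0,0.04,0],[0,0,0,0,0]]]}}

```text
t: 3.48
ee_pos: [0.4992, -0.1537, 0.1163]
tcp_rot: [-179.5, -0.2, 87.1]
contact_force: [-0.9, 0.7, 0.2]
width: 0.0004
grasp_force: 0.0
```

Run:
```python
from h import *
print(manip.get_obs()['ee_pos'])
a=manip.camera('wrist')['image'];s=manip.camera('scene')
b=cv2.resize(s['image'][270:430,200:340],(420,480),interpolation=cv2.INTER_CUBIC)
cv2.imwrite('pics/w1.png',cv2.resize(np.hstack([a,b]),(800,362)))
```

```text
[ 0.49922801 -0.15365526  0.11628383]
```

View pics/w1.png

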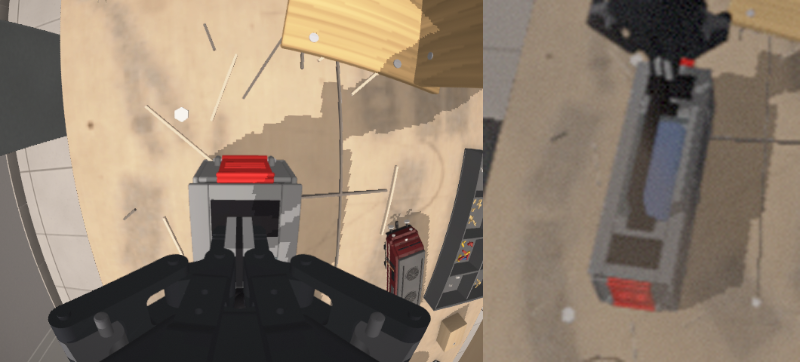

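The wrist view shows the closed fingers (x≈238) about 4 mm left of the pad's middle (x≈245, y≈218), so the tool needs to move +x. The handle post lies behind the fingers.

Request:
{"method": "carry_out", "body": {"targets": [[[0,-0.002,0.004,0.01,0],[0,0,0,0.008,0],[0,0,0,0.003,0],[0,0,0,0.003,0],[0,0,0,0.003,0],[0,0,0,0,0]]]}}

```text
t: 4.32
ee_pos: [0.5063, -0.1571, 0.0933]
tcp_rot: [180.0, 0.0, 87.1]
contact_force: [-0.3, -0.3, -0.5]
width: -0.0003
grasp_force: 0.0
```

Request:
{"method": "carry_out", "body": {"targets": [[[0,0,-0.002,0.003,0],[0,0,0,0.003,0],[0,0,0,0.003,0],[0,0,0,0.002,0],[0,0,0,0,0]]]}}

```text
t: 4.95
ee_pos: [0.504, -0.1569, 0.0825]
tcp_rot: [-180.0, -0.0, 87.1]
contact_force: [-1.7, 2.0, 7.0]
width: 0.0002
grasp_force: 3.3
```

Request:
{"method": "carry_out", "body": {"targets": [[[0,0,0,0.0015,0],[0,0,0,0.0015,0],[0,0,0,0,0]]]}}

```text
t: 5.32
ee_pos: [0.5052, -0.1571, 0.082]
tcp_rot: [179.9, 0.0, 87.1]
contact_force: [-7.8, 4.7, 23.5]
width: -0.0
grasp_force: 11.9
```

Request:
{"method": "carry_out", "body": {"targets": [[[0,0,0,-0.04,0],[0,0,0,-0.045,0],[0,-0.04,0,0,0],[0,-0.04,0,0,0],[0,-0.04,0,0,0],[0,-0.04,0,0,0],[0,0,0,0.03,0],[0,0,0,0.03,0],[0,0,0,0,0]]]}}

```text
t: 6.45
ee_pos: [0.4937, -0.3152, 0.1007]
tcp_rot: [-179.7, -0.2, 87.1]
contact_force: [-1.4, 1.6, 0.5]
width: 0.0002
grasp_force: 0.0
```

Run:
```python
from h import *
o=manip.get_obs();print(o['ee_pos'],o['contact_force'])
c=manip.camera('scene');P=cloud(c).reshape(-1,3);P=P[np.isfinite(P).all(1)]
a=np.radians(-3);R=np.array([[np.cos(a),-np.sin(a)],[np.sin(a),np.cos(a)]])
q=np.c_[(P[:,:2]-[.499,-.239])@R,P[:,2]]
for s in(1,-1):
    g=q[(abs(q[:,0])<.015)&(abs(q[:,1]-.083*s)<.009)];print(s,len(g),np.round(np.percentile(g[:,2],[10,50,90]),3))
g=q[(q[:,2]>.1)&(q[:,2]<.14)&(abs(q[:,0])<.02)&(abs(q[:,1])<.05)];print(np.polyfit(g[:,1],g[:,2],1))
cv2.imwrite('pics/s2.png',cv2.resize(np.hstack([manip.camera('wrist')['image'],cv2.resize(c['image'][270:430,200:340],(420,480),interpolation=cv2.INTER_CUBIC)]),(800,362)))
```

```text
[ 0.49370886 -0.31522522  0.10070664] [-1.42203193  1.58372662  0.53732367]
1 45 [0.061 0.062 0.064]
-1 527 [0.07  0.489 0.492]
[0.21705351 0.10882116]
```

View pics/s2.png

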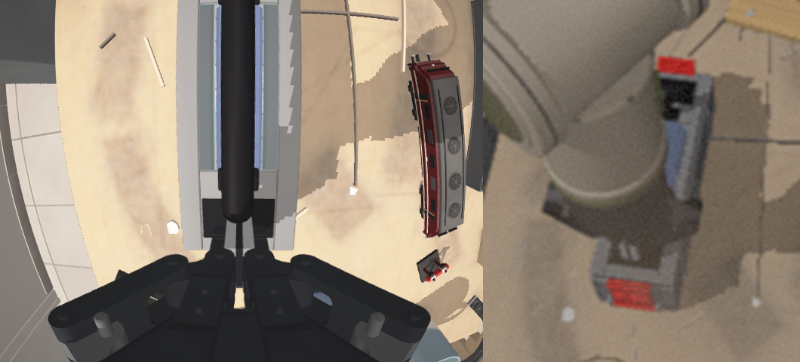

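The left pad now reads 62 mm, so that end is snapped home. The wrist view shows the fingers in line with the bar (x≈238) over the right pad.

Request:
{"method": "carry_out", "body": {"targets": [[[0,0,0,0.005,0],[0,0,0,0.003,0],[0,0,0,0.003,0],[0,0,0,0.003,0],[0,0,0,0.002,0],[0,0,0,0.0015,0],[0,0,0,0,0]]]}}

```text
t: 7.42
ee_pos: [0.4964, -0.3169, 0.0872]
tcp_rot: [180.0, 0.0, 87.1]
contact_force: [0.3, 0.4, 3.8]
width: -0.0003
grasp_force: 1.8
```

Request:
{"method": "carry_out", "body": {"targets": [[[0,0,0,0.0025,0],[0,0,0,0.0025,0],[0,0,0,0.002,0],[0,0,0,0.001,0],[0,0,0,0,0]]]}}

```text
t: 8.05
ee_pos: [0.4962, -0.317, 0.081]
tcp_rot: [180.0, 0.0, 87.1]
contact_force: [-9.5, 6.5, 21.7]
width: -0.0
grasp_force: 10.7
```

Request:
{"method": "carry_out", "body": {"targets": [[[0,0,0,-0.055,0],[0.085,0,0,-0.055,0],[0.085,0.04,0,0,0],[0.085,0.04,0,0,0],[0.085,0,0,0,0],[0.085,0,0,0,0]]]}}

```text
t: 8.8
ee_pos: [0.5001, -0.2371, 0.1885]
tcp_rot: [-180.0, 0.0, 87.1]
contact_force: [0.1, -0.3, -0.2]
width: 0.0854
grasp_force: 0.0
```

Run:
```python
from h import *
o=manip.get_obs();print(o['ee_pos'],o['contact_force'],o['width'])
c=manip.camera('wrist');d=c['depth'];K=c['intrinsics'];V=np.array(c['view'])
v,u=np.mgrid[:480,:640];x=(u-K[0][2])/K[0][0];y=(v-K[1][2])/K[1][1];th=np.hypot(x,y)+1e-9
t=np.tan(th)/th;P=np.stack([x*t*d,y*t*d,d],-1);W=(P-V[:3,3])@V[:3,:3]
P=W[(d>0)&(th<1.3)]
a=np.radians(-3);R=np.array([[np.cos(a),-np.sin(a)],[np.sin(a),np.cos(a)]])
q=np.c_[(P[:,:2]-[.499,-.237])@R,P[:,2]]
for s in(1,-1):
    g=q[(abs(q[:,0])<.015)&(abs(q[:,1]-.083*s)<.009)]
    if len(g):print(s,len(g),np.round(np.percentile(g[:,2],[10,50,90]),3))
g=q[(q[:,2]>.105)&(q[:,2]<.14)&(abs(q[:,0])<.02)&(abs(q[:,1])<.07)];print(len(g))
if len(g):print(np.round(np.percentile(g,[2,50,98],axis=0),3),np.polyfit(g[:,1],g[:,0],1))
cv2.imwrite('pics/w3.png',c['image'])
```

```text
[ 0.50006118 -0.237077    0.18847353] [ 0.10183485 -0.33356935 -0.20447065] 0.08536876657854342
1 1212 [0.062 0.063 0.064]
-1 329 [0.062 0.062 0.063]
4508
[[-0.008 -0.052  0.115]
 [-0.002  0.01   0.12 ]
 [ 0.005  0.059  0.122]] [-0.00148747 -0.00145171]
```

View pics/w3.png

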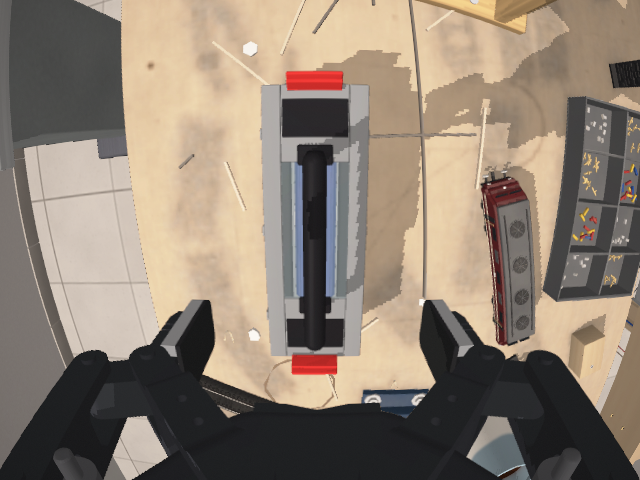

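Both pads read 62–63 mm, so the lid is closed. The picture shows the bar centred between the open fingers (x≈315, rows 150–345).

Request:
{"method": "carry_out", "body": {"targets": [[[0.085,0.002,-0.002,0.03,0],[0.085,0,0,0.03,0],[0.085,0,0,0.0145,0],[0.085,0,0,0,0],[0,0,0,0,0],[0,0,0,0,0],[0,0,0,0,0],[0,0,0,0,0]]], "squeeze": 80}}

```text
t: 9.85
ee_pos: [0.4985, -0.2349, 0.1147]
tcp_rot: [180.0, 0.0, 87.1]
contact_force: [0.3, 0.1, 4.0]
width: 0.012
grasp_force: 26.5
```

Request:
{"method": "carry_out", "body": {"targets": [[[0,0,0,0,0],[0,0,0,0,0],[0,0,0,-0.005,0],[0,0,0,-0.01,0],[0,0,0,-0.015,0],[0,0,0,-0.02,0],[0,0,0,-0.02,0],[0,0,0,-0.015,0],[0,0,0,0,0],[0,0,0,0,0]]]}}

```text
t: 11.1
ee_pos: [0.498, -0.2346, 0.1987]
tcp_rot: [-180.0, -0.0, 87.1]
contact_force: [0.4, -0.2, -5.3]
width: 0.0102
grasp_force: 78.2
```

Request:
{"method": "carry_out", "body": {"targets": [[[0,0.015,-0.0014,0,0],[0,0.03,-0.003,0,0],[0,0.045,-0.004,0,0],[0,0.05,-0.0045,0,0],[0,0.05,-0.0045,0,0],[0,0.045,-0.004,0,0],[0,0.03,-0.0025,0,0],[0,0.0177,-0.0015,0,0],[0,0,0,0,3.2],[0,0,0,0,3.2]]]}}

```text
t: 12.35
ee_pos: [0.4869, 0.0492, 0.1988]
tcp_rot: [-180.0, 0.0, 80.6]
contact_force: [-0.2, 0.4, -4.2]
width: 0.0105
grasp_force: 78.2
```

Request:
{"method": "carry_out", "body": {"targets": [[[0,0,0,0,3.3],[0,0,0,0,0],[0,0,0,0,0]]]}}

```text
t: 12.72
ee_pos: [0.4872, 0.0488, 0.1991]
tcp_rot: [-180.0, 0.0, 77.4]
contact_force: [-0.5, 0.2, -4.3]
width: 0.0107
grasp_force: 78.2
```

Run:
```python
from h import *
o=manip.get_obs();print(o['ee_pos'],o['tcp_rot'],o['contact_force'],o['ft_torque'])
c=manip.camera('scene');S=cloud(c);cv2.imwrite('pics/s4.png',cv2.resize(c['image'][160:360,210:410],(600,600),interpolation=cv2.INTER_CUBIC))
P=S.reshape(-1,3);P=P[np.isfinite(P).all(1)]
g=P[(P[:,2]>.13)&(P[:,2]<.155)&(P[:,0]<.55)&(P[:,0]>.42)&(abs(P[:,1]-.04)<.13)];print(cv2.minAreaRect(g[:,:2].astype(np.float32)),np.round(np.percentile(g[:,2],[5,50,95]),3))
A=np.c_[g[:,:2],np.ones(len(g))]
```

```text
[0.48715608 0.0487542  0.1990564 ] [-1.79975968e+02  9.10925679e-03  7.74309129e+01] [-0.50531511  0.15485972 -4.30406832] [-0.00901736 -0.04620005  0.00834853]
((0.48699304461479187, 0.04193807393312454), (0.2139504998922348, 0.07500850409269333), 77.09724426269531) [0.135 0.145 0.148]
```

View pics/s4.png

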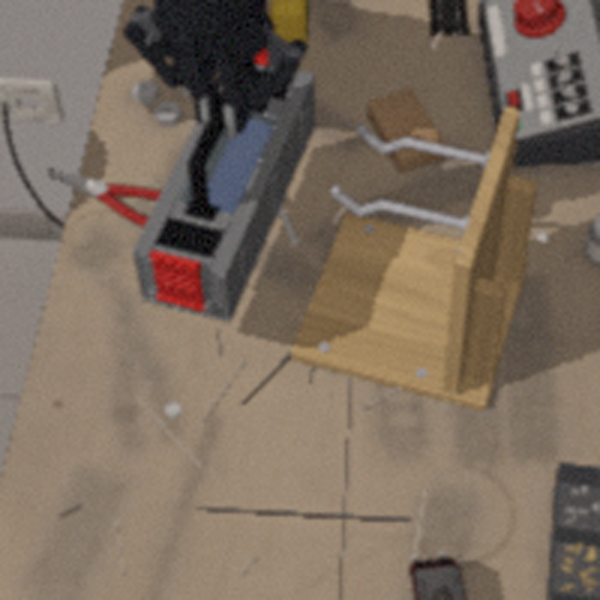

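The case is held level, at crop (225,190), and lined up before the two hooks, whose tips are at crop (362,132) and (335,192). Now I'll slide it in.

Request:
{"method": "carry_out", "body": {"targets": [[[0,0.001,0.008,0.001,0],[0,0.001,0.014,0.001,0],[0,0.001,0.016,0.001,0],[0,0,0.018,0,0],[0,0,0.018,0,0],[0,0,0.016,0,0],[0,0,0.014,0,0],[0,0,0.01,0,0],[0,0,0,0,0],[0,0,0,0,0]]]}}

```text
t: 14.02
ee_pos: [0.5989, 0.027, 0.1961]
tcp_rot: [-180.0, 0.0, 77.4]
contact_force: [-0.0, -0.6, -4.5]
width: 0.01
grasp_force: 78.2
```

Run:
```python
from h import *
o=manip.get_obs();print(o['ee_pos'],o['tcp_rot'],o['contact_force'],o['ft_torque'])
c=manip.camera('scene');w=manip.camera('wrist')['image']
cv2.imwrite('pics/s5.png',cv2.resize(np.hstack([cv2.resize(c['image'][180:300,280:400],(480,480),interpolation=cv2.INTER_CUBIC),w]),(800,343)))
```

```text
[0.59890699 0.02695991 0.19606215] [-1.79963365e+02  1.76532269e-03  7.73809943e+01] [-4.35376173e-03 -5.66449985e-01 -4.51641220e+00] [-0.00546304 -0.00415813  0.06110316]
```

View pics/s5.png

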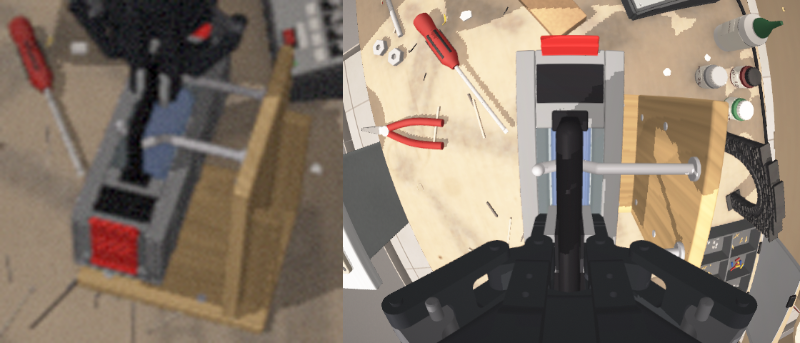

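The hooks have passed under the bar: in the wrist view one crosses at (570,168), with its tip at (537,170). Now I'll lower slowly.

Request:
{"method": "carry_out", "body": {"targets": [[[0,0,0,0.005,0],[0,0,0,0.005,0],[0,0,0,0.004,0],[0,0,0,0.003,0],[0,0,0,0.003,0],[0,0,0,0.002,0],[0,0,0,0,0]]]}}

```text
t: 15.0
ee_pos: [0.5991, 0.0268, 0.1741]
tcp_rot: [-180.0, 0.0, 77.4]
contact_force: [0.2, 0.2, -4.3]
width: 0.0106
grasp_force: 78.2
```

Request:
{"method": "carry_out", "body": {"targets": [[[0,0,0,0.0015,0],[0,0,0,0.0015,0],[0,0,0,0.001,0],[0,0,0,0,0],[0,0,0,0,0]]]}}

```text
t: 15.62
ee_pos: [0.5992, 0.0269, 0.1705]
tcp_rot: [180.0, -0.0, 77.4]
contact_force: [-0.6, 1.0, -2.2]
width: 0.0101
grasp_force: 78.4
```

Part of the weight is now on the hooks. A little lower, then release.

Request:
{"method": "carry_out", "body": {"targets": [[[0,0,0,0.001,0],[0,0,0,0.001,0],[0,0,0,0,0]]], "squeeze": 20}}

```text
t: 16.0
ee_pos: [0.5995, 0.0269, 0.1701]
tcp_rot: [179.9, -0.0, 77.4]
contact_force: [-7.9, 0.5, 9.8]
width: 0.0107
grasp_force: 79.8
```

Request:
{"method": "carry_out", "body": {"targets": [[[0.02,0,0,-0.001,0],[0.03,0,0,0,0],[0.05,0,0,0,0],[0.06,0,0,0,0],[0.06,0,0,0,0]]]}}

```text
t: 16.62
ee_pos: [0.5992, 0.0269, 0.1692]
tcp_rot: [-180.0, 0.0, 77.4]
contact_force: [-0.2, 0.4, -0.2]
width: 0.0601
grasp_force: 0.0
```

Request:
{"method": "carry_out", "body": {"targets": [[[0.06,0,0,-0.01,0],[0.06,0,0,-0.02,0],[0.06,0,0,-0.03,0],[0.06,0,0,-0.04,0],[0.06,0,0,-0.05,0],[0.06,0,0,0,0]]]}}

```text
t: 17.38
ee_pos: [0.6016, 0.0268, 0.3275]
tcp_rot: [179.3, -0.1, 77.4]
contact_force: [1.2, 0.3, -0.7]
width: 0.0601
grasp_force: 0.0
```

Run:
```python
from h import *
o=manip.get_obs();print(o['t'],o['ee_pos'],o['width'],o['contact_force'])
c=manip.camera('wrist');d=c['depth'];K=c['intrinsics'];V=np.array(c['view'])
v,u=np.mgrid[:480,:640];x=(u-K[0][2])/K[0][0];y=(v-K[1][2])/K[1][1];th=np.hypot(x,y)+1e-9
t=np.tan(th)/th;P=np.stack([x*t*d,y*t*d,d],-1);W=(P-V[:3,3])@V[:3,:3]
P=W[(d>0)&(th<1.3)]
a=np.radians(-12.6);R=np.array([[np.cos(a),-np.sin(a)],[np.sin(a),np.cos(a)]])
q=np.c_[(P[:,:2]-[.5995,.0237])@R,P[:,2]]
for s in(1,-1):
    g=q[(abs(q[:,0])<.015)&(abs(q[:,1]-.083*s)<.009)&(q[:,2]<.16)]
    if len(g):print('pad',s,len(g),np.round(np.percentile(g[:,2],[10,50,90]),3))
g=q[(q[:,2]>.165)&(q[:,2]<.18)&(abs(q[:,0])<.025)&(abs(q[:,1])<.07)&(abs(abs(q[:,1])-.031)>.008)];print(len(g),np.round(np.percentile(g,[2,50,98],axis=0),3),np.polyfit(g[:,1],g[:,0],1),np.polyfit(g[:,1],g[:,2],1))
cv2.imwrite('pics/w6.png',c['image'])
```

```text
17.375 [0.60159337 0.02677704 0.32747979] 0.0601237088741917 [ 1.20921163  0.30107787 -0.6952832 ]
pad 1 688 [0.117 0.118 0.119]
pad -1 387 [0.117 0.117 0.118]
1689 [[-0.009 -0.053  0.171]
 [-0.003  0.006  0.175]
 [ 0.003  0.06   0.177]] [-0.00112376 -0.00264965] [-0.00258998  0.17451033]
```

View pics/w6.png

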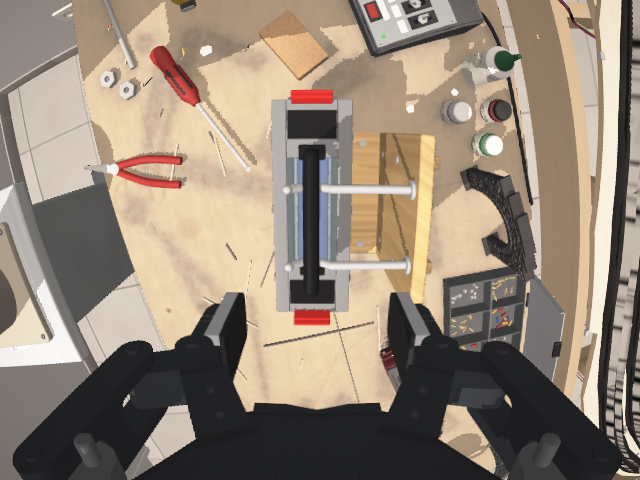

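The case hangs level on both hooks, at rows 190 and 265. The bar is within about 3 mm of the seat and the pads are level at 118 mm, which fits a closed lid. I'll let it settle, then hand in.

Request:
{"method": "carry_out", "body": {"targets": [[[0.06,0,0,0,0],[0.06,0,0,0,0],[0.06,0,0,0,0],[0.06,0,0,0,0],[0.06,0,0,0,0],[0.06,0,0,0,0],[0.06,0,0,0,0],[0.06,0,0,0,0]]]}}

```text
t: 18.42
ee_pos: [0.5992, 0.0268, 0.3193]
tcp_rot: [180.0, -0.0, 77.4]
contact_force: [-0.6, -0.9, 0.7]
width: 0.0599
grasp_force: 0.0
```

```bash
python3 -c "
from bench import manip
print(manip.sign_off())"
```

```text
the job is handed in; nothing more can be done
None
```

The lid is snapped under both latches, the case hangs level on both hooks with the gripper clear, and I handed the job in at about 18 s; the hand-in returned no verdict.

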